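# Restock and close the treat box

## Task

Lay the wafer bar flat on the floor of the wooden treat box, in the empty front compartment, label side up as it lies now, with its long side flush against the inside of the box's front wall, and let go of it. Then lower the lid gently, without slamming or forcing it, and press its front edge down until the sprung catch snaps over and the lid is fully shut. Leave the coffee pods in their places, and do not shift or tip the sweet jar, the mug or the teaspoon.

Things in the scene. Friction and masses are not known exactly. Their poses are not given: they have to be found in the camera images.
- treat_box: Light-wood box fixed to the counter, 184 (its x) x 220 (y) x 60 high, walls 8, floor 6. Origin: centre of the underside; x points from the front wall (at -x, near the robot) to the hinged far wall. A low divider along y, 5 thick, its top 26 above the counter, leaves an empty front compartment 96 (x) x 204 (y) and a rear one 67 (x) with three coffee pods.
- front_inside (a point): Point at the foot of the front wall's inner face, mid-length, on the box's inside floor (6 above the counter). Axes as the box's: x points into the box, away from the front wall, y along the wall.
- lid (a joint): Lid angle in rad: 0 fully shut, grows as it opens, 1.57 upright, at most 1.9. The stiff hinge holds it where it is left. In the last 0.07 rad the bump on its brass tongue meets the sprung catch in the middle of the front wall: it takes about 13 N down at the front edge to snap past, at about 0.03 rad; then the catch holds it.
- lid_hinge (a point): On the hinge axis, mid-length, at the top of the box's far wall, 60 above the counter (fixed on the box, axes as the box's; the hinge runs along y).
- lid_edge (a point): Middle of the lid's free (front) edge, on its outer (upper when shut) face. The lid is a white board 197 from the hinge to this edge, 226 along the hinge, 10 thick; outer face 10.5 from the hinge axis (70.5 above the counter when shut). A brass tongue 30 wide hangs 26 below the lid's underside at the middle of this edge.
- wafer_bar: Wrapped wafer bar lying flat on the counter, red with a yellow middle, 116 (its x) x 26 (its y) x 18 high, about 60 g. Origin: centre of its underside.
- pod_0: Coffee pod (green), upright in the rear compartment, 39 diameter x 26 high; origin: centre of its underside.
- pod_1: Coffee pod (copper), same size.
- pod_2: Coffee pod (orange), same size.
- sweet_jar: Amber glass sweet jar with a steel cap, 80 diameter x 100 high, standing on the counter. Origin: centre of its underside. Bystander.
- mug: White mug, 80 diameter x 90 high, handle at its +y. Origin: centre of its underside. Bystander.
- teaspoon: Teaspoon 140 long lying along its x. Bystander.
There are look-alikes about, which are no part of the job. Of the things shaped like the wafer_bar, the red one is meant.

How it is judged:
By the outcome, as a careful person would: the job done as asked, in the order asked, and still so for the second after the job is handed in, with the robot touching nothing.
It also fails if it takes over 72 s, if anything falls off the work surface, if the arm or the gripper's body presses on something with over 40 N, if the wrist force passes 120 N, or if a joint passes its speed limit or range.

## Robot

A 7-joint arm with a two-finger parallel gripper is mounted at the origin on the work surface. World frame = base frame: x ahead of the robot, y to its left, z up, the work surface at z = 0. Lengths are in m, angles in rad, forces in N, time in s.
With the tool pointing down it reaches from about 0.35 to 0.9 m from the base axis. Payload 19.9 kg.
Tool frame: the origin (TCP) lies on the centre line of the jaws, within the pads' length; the fingertips stand tips_ahead ahead of it and the grasp point (between the pads) lies 2 mm behind it (tips_ahead is the distance from the TCP to the fingertips, in m); z points along the fingers, y is the line along which they close (so a half turn about z gives the same grasp; the last joint's range is limited). The gripper opens to 85 mm and grips with 20 to 120 N. Pads are 22 mm wide; open, the fingers measure 114 mm over their backs; the gripper's body (76 mm by 85 mm) begins 54 mm behind the grasp point. The pads swing forward as they close: fully open they stand 13 mm farther back than shut.
Start: joints at [1.159, 0.417, -0.01, 1.614, 0.005, 1.111, -0.053], TCP at [0.226, -0.583, 0.248] pointing down, gripper open.
Joint ranges: [-2.81, 2.81], [-0.39, 2.02], [-1.27, 1.25], [0.06, 2.57], [-1.19, 4.33], [0.19, 2], [-2.82, 2.82]. Speed limits (rad/s): [1.89, 1.89, 2.39, 2.39, 3.01, 3.01, 3.01].

## Interface

Orientations are given as a unit quaternion [w, x, y, z].
In Python, from station import * gives the robot as it stands. The module is installed in compiled form; this text tells all that it offers.
- The arm moves only by the tool send_rows, never from a script. Its argument "motion" is a list that holds one entry, the list of rows, each a list of 7 numbers: the shift along the world's x, y, z in mm, then the turn, a rotation vector about the world's x, y, z in degrees, then the opening, from -1 (shut) to 1 (fully open). In form: [[[dx, dy, dz, wx, wy, wz, fingers], ...]]. A call has 1 to 12 rows; each row shifts and turns the commanded pose from where the row before left it; what a row does not reach is not made up. A row lasts 1/8 s, in which the tool goes at most 62.5 mm and 10.7 degrees, less where a joint would pass 70% of its speed; a pose out of reach is approached as far as the arm can. A call with a gripper value outside its range is refused whole. The fingers move at their own pace and stop on an object; the grip force is fixed at half the most. Time passes only in rows, so rows that do not move let the fingers close. It gives the time, the measured TCP pose, the force, the opening and the grip force at its end, in the units of the state.
- sense(): the state, without advancing time (a new reading comes with each control period).
- grab_frame(name): name is "scene" or "top" or "wrist"; returns a dict with "image" (384x512x3 uint8, red, green, blue), "intrinsics" (3x3 intrinsics, pixels), "R" (3x3) and "t" (3): a world point X has camera coordinates R X + t. Camera axes: x right, y down, z forward; pixel columns grow to the right and rows downward; lengths in m; the calibration is good to about 2 mm. A picture is of the moment at which its call begins. There is no depth.
- hand_in(): hands the job in; it is judged then, once.
The state is a dict: "time": time; "joint_positions": joint angles; "qvel": joint speeds; "joint_torque": joint torques, N m; "tool_pos": TCP position; "orientation": TCP orientation; "force": force on the tool from outside, world axes, zero at the start; "ft_torque": the same for the moment, N m; "opening": finger opening in m; "grasp_force": force on a finger pad.
Only numpy, scipy, OpenCV 4.12 (cv2) and the standard library are available. Lean on these libraries where they do the work, as an engineer would, in place of code of your own. Each camera call takes 0.05 s, during which the arm holds its last target. There are 200 camera calls.

## Working session

There is one attempt and no reset: what is moved stays moved. The work goes in short steps, Python scripts to look and compute and a tool call to move; the robot and the scene stay as the last step left them, time stands still between calls to the robot, and variables do not carry over. Pictures are saved under pics/ and viewed, at most 10 in all, crops included, and the job is handed in when it is done.

Besides the shell and the picture viewer there is one more tool, called after "Request:" as name([rows], argument=value, ...), one row to a line, values as JSON. send_rows: Moves the arm, as the interface text tells. Its arguments: {"type":"object","properties":{"motion":{"type":"array","items":{"type":"array","items":{"type":"array","items":{"type":"number"}}}}},"required":["motion"]}

```bash
mkdir -p pics; cat > h.py <<'E'
from station import *
import numpy as np, cv2
def save(name,fn,scale=1):
    f=grab_frame(name); cv2.imwrite(fn,cv2.resize(f["image"][:,:,::-1],None,fx=scale,fy=scale)); return f
def ray(f,u,v,z):
    d=f["R"].T@np.linalg.inv(f["intrinsics"])@np.array([u,v,1.]); c=-f["R"].T@f["t"]
    return c+d*(z-c[2])/d[2]
def proj(f,X):
    p=f["intrinsics"]@(f["R"]@np.array(X)+f["t"]); return p[:2]/p[2]
E
python3 - <<'E'
from h import *
s=sense(); print(s)
a=save("top","pics/top0.png",1.5); b=save("scene","pics/scene0.png",1.5)
for f in(a,b): print(-f["R"].T@f["t"], f["R"][2])
E
```

```text
{'time': 0.0, 'joint_positions': array([ 1.15949404,  0.41795661, -0.01034179,  1.61417253,  0.0046505 ,
        1.11069741, -0.05304668]), 'qvel': array([ 0.00209599,  0.00084638, -0.00189279,  0.00192293,  0.00127666,
       -0.00058007, -0.00160655]), 'joint_torque': array([-2.47798716e-04, -8.64450932e+01,  6.78596143e-01, -4.34903240e+01,
        1.91066478e-02,  7.25739970e-03,  7.41408871e-05]), 'tool_pos': array([ 0.22580111, -0.58243499,  0.24767159]), 'orientation': array([-5.91716170e-04,  9.82956547e-01,  1.83837047e-01, -1.26417883e-04]), 'force': array([-0.67320474, -0.19443547, -0.20628205]), 'ft_torque': array([-0.0135728 ,  0.0020317 ,  0.03554893]), 'grasp_force': 0.0, 'opening': 0.08543814243156962}
[ 0.30224081 -0.06952622  1.24091368] [ 0.15021387 -0.01238157 -0.98857599]
[ 1.63462755 -0.20672326  0.95456204] [-0.79400794  0.07627312 -0.60310347]
```

View pics/top0.png

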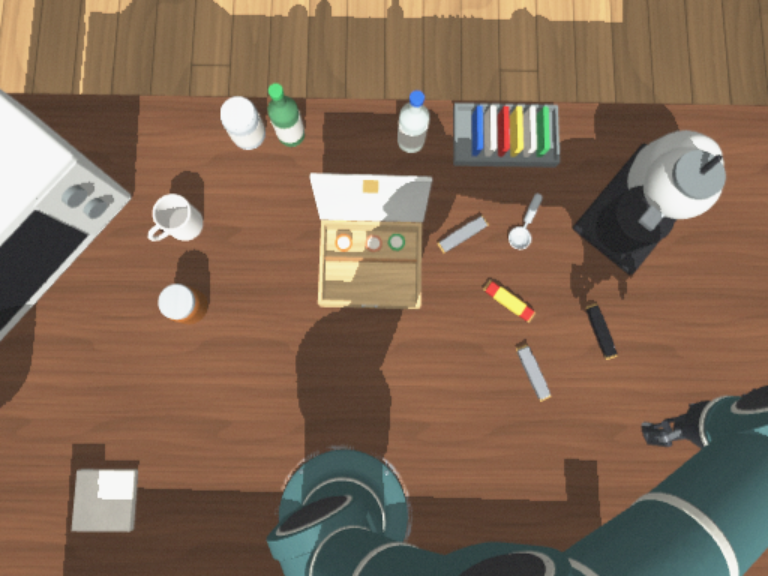

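View pics/scene0.png

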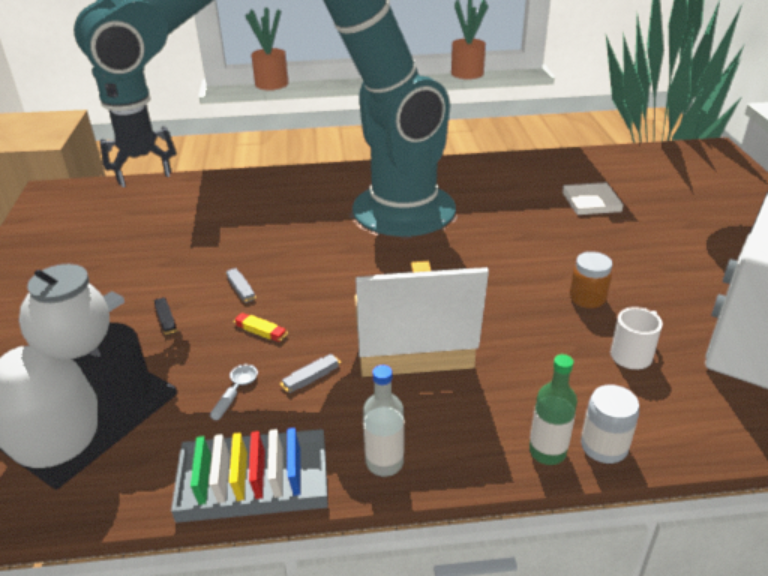

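The top view (1.5x pixels) shows the red/yellow bar at (509,300), the box at (370,263) with its lid upright along (370,195), the jar at (180,302), the mug at (177,217) and the spoon at (525,222). The scene view confirms the lid is open.

```bash
python3 - <<'E'
from h import *
import station; print([n for n in dir(station) if not n.startswith('_')])
f=grab_frame("top"); im=f["image"]; hsv=cv2.cvtColor(im,cv2.COLOR_RGB2HSV)
m=((hsv[...,1]>170)&(hsv[...,2]>140)&((hsv[...,0]<35)|(hsv[...,0]>172))).astype(np.uint8)
m[:180]=0;m[:,:310]=0;m[225:]=0;m[:,370:]=0
c=max(cv2.findContours(m,0,1)[0],key=cv2.contourArea)
P=np.array([ray(f,u,v,.018)[:2] for u,v in c[:,0]],np.float32)*1000
print("bar",cv2.minAreaRect(P))
# box wood
w=((hsv[...,0]>10)&(hsv[...,0]<26)&(hsv[...,1]>50)&(hsv[...,1]<150)&(hsv[...,2]>150)).astype(np.uint8)
w[:140]=0;w[215:]=0;w[:,:200]=0;w[:,295:]=0
c=max(cv2.findContours(w,0,1)[0],key=cv2.contourArea)
P=np.array([ray(f,u,v,.06)[:2] for u,v in c[:,0]],np.float32)*1000
print("box",cv2.boundingRect(c),cv2.minAreaRect(P),cv2.boxPoints(cv2.minAreaRect(P)))
cv2.imwrite("pics/c1.png",cv2.resize(im[105:225,190:370,::-1],None,fx=4.4,fy=4.4,interpolation=cv2.INTER_CUBIC))
print(np.round([ray(f,*p,.0) for p in[(347,158)]],3))
E
```

```text
['Unreachable', 'grab_frame', 'hand_in', 'sense', 'tips_ahead']
bar ((487.5264892578125, -322.5901794433594), (19.865341186523438, 27.350929260253906), 52.90388488769531)
box (211, 146, 71, 60) ((533.8363037109375, -51.008018493652344), (224.55416870117188, 191.36268615722656), 89.73033905029297) [[ 437.6276   -162.83354 ]
 [ 628.98816  -163.73418 ]
 [ 630.04504    60.817505]
 [ 438.68445    61.71814 ]]
[[ 0.611 -0.395  0.   ]]
```

View pics/c1.png

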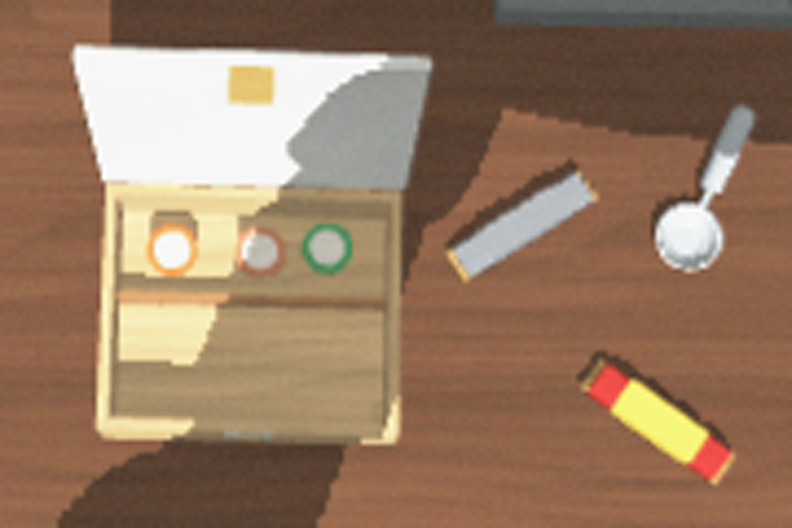

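The crop (4.4x, offset 190,105) shows the box rim corners at about (98,437) and (400,443), the pods in the rear compartment and the bar running from (595,370) to (722,470). My bar mask caught only part of it, so I'll fix that.

```bash
python3 - <<'E'
from h import *
print(tips_ahead)
f=grab_frame("top"); im=f["image"].astype(int); 
m=((im[...,0]>150)&(im[...,2]<100)&(im[...,0]-im[...,2]>100)).astype(np.uint8)
m[:180]=0;m[:,:315]=0;m[222:]=0;m[:,365:]=0
p=cv2.findNonZero(m)
P=np.array([ray(f,u,v,.018)[:2] for u,v in p[:,0]],np.float32)*1000
r=cv2.minAreaRect(P); print(len(p),r); b=cv2.boxPoints(r);print(b)
g=grab_frame("scene"); im=g["image"].astype(int)
m=((im[...,0]>150)&(im[...,2]<100)&(im[...,0]-im[...,2]>100)).astype(np.uint8)
m[:200]=0;m[:,:150]=0;m[235:]=0;m[:,200:]=0
p=cv2.findNonZero(m); P=np.array([ray(g,u,v,.012)[:2] for u,v in p[:,0]],np.float32)*1000
print(cv2.minAreaRect(P))
# lid top edge: rear corners in scene & top
for uv in [(358/1.5,280/1.5),(486/1.5,270/1.5)]: print(ray(g,*uv,.255))
for uv in [(190+73/4.4,105+46/4.4),(190+432/4.4,105+58/4.4)]: print(ray(f,*uv,.257))
E
```

```text
0.017
160 ((459.4398193359375, -361.70904541015625), (119.3539047241211, 32.92672348022461), 54.30339813232422)
[[ 411.24854 -400.5675 ]
 [ 437.98895 -419.78003]
 [ 507.6311  -322.8506 ]
 [ 480.8907  -303.63806]]
((461.61968994140625, -360.1414794921875), (129.24545288085938, 45.17613220214844), 54.31570816040039)
[ 0.66384897 -0.15984541  0.255     ]
[0.66318313 0.05843661 0.255     ]
[0.66178351 0.05870592 0.257     ]
[ 0.6574928  -0.16699852  0.257     ]
```

Request:
send_rows([
  [[20,18,-8,0,0,3,1],[20,18,-8,0,0,3,1],[20,19,-8,0,0,3,1],[20,19,-8,0,0,3,1],[20,19,-8,0,0,3,1],[20,19,-8,0,0,3,1],[20,19,-8,0,0,3,1],[20,19,-8,0,0,3,1],[20,19,-8,0,0,3,1],[20,19,-8,0,0,3,1],[20,19,-8,0,0,3,1],[14,14,-10,0,0,0,1]],
])

```text
time: 1.75
tool_pos: [0.4615, -0.3601, 0.1498]
orientation: [0.0, 0.889, 0.457, 0.0]
force: [-0.8, -0.7, 0.3]
opening: 0.0856
grasp_force: 0.0
```

```bash
python3 - <<'E'
from h import *
s=sense(); print(s['tool_pos'],s['orientation'],s['force'],s['time'])
f=save("wrist","pics/w1.png",1.2); im=f["image"].astype(int)
m=((im[...,0]>130)&(im[...,2]<110)&(im[...,0]-im[...,2]>90)).astype(np.uint8)
c=max(cv2.findContours(m,0,1)[0],key=cv2.contourArea)
P=np.array([ray(f,u,v,.018)[:2] for u,v in c[:,0]],np.float32)*1000
print(cv2.boundingRect(c),cv2.minAreaRect(P))
E
```

```text
[ 0.46154089 -0.3601423   0.14975936] [9.91758108e-07 8.89478870e-01 4.56976266e-01 1.81012835e-04] [-0.75911157 -0.68919193  0.30354089] 1.75
(0, 0, 512, 375) ((435.46453857421875, -374.32452392578125), (326.71484375, 451.02166748046875), 54.3907470703125)
```

View pics/w1.png

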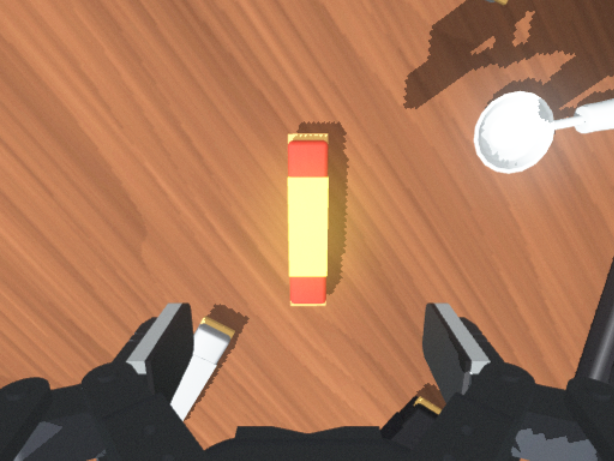

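The wrist view shows the bar's corners at (289,134), (328,134), (291,305) and (326,305). A silver bar's end at (217,325) lies near the left finger, so I'll check the clearance.

```bash
python3 - <<'E'
from h import *
f=grab_frame("wrist")
c=[ray(f,u/1.2,v/1.2,z)[:2]*1000 for u,v,z in [(289,134,.018),(328,134,.018),(326,305,.018),(291,305,.018),(202,318,.018),(235,330,.018),(420,400,.018),(480,150,0)]]
print(np.round(c,1)); b=np.array(c[:4]); ctr=b.mean(0); d=(b[0]+b[1]-b[2]-b[3])/2
print(ctr,np.linalg.norm(d),np.degrees(np.arctan2(d[1],d[0])),np.linalg.norm(b[0]-b[1]))
u=d/np.linalg.norm(d); n=np.array([-u[1],u[0]])
for q in c[4:]: print((q-ctr)@u,(q-ctr)@n)
E
```

```text
[[ 489.1 -300.8]
 [ 509.2 -315.1]
 [ 440.  -412.7]
 [ 419.4 -398.1]
 [ 360.5 -369. ]
 [ 373.9 -390.7]
 [ 452.9 -523. ]
 [ 587.7 -385.4]]
[ 464.43514167 -356.7142268 ] 119.66287705864717 54.52239621088714 24.602848570113125
-70.33933560940042 77.5386114209505
-80.23000862008357 54.04671166366849
-142.10988906656962 -87.06636951442981
48.14814990188837 -117.06623529240453
```

Request:
send_rows([
  [[1,1,-20,0,0,0,1],[1,1,-20,0,0,0,1],[0,0,-20,0,0,0,1],[0,0,-20,0,0,0,1],[0,0,-20,0,0,0,1],[0,0,-16,0,0,0,1],[0,0,-12,0,0,0,1],[0,0,0,0,0,0,-1],[0,0,0,0,0,0,-1],[0,0,0,0,0,0,-1],[0,0,0,0,0,0,-1],[0,0,0,0,0,0,-1]],
])

```text
time: 3.35
tool_pos: [0.4622, -0.36, 0.0231]
orientation: [0.001, 0.89, 0.455, 0.0]
force: [-2.0, 0.9, 7.5]
opening: 0.0245
grasp_force: 59.6
```

Request:
send_rows([
  [[0,0,15,0,0,0,-1],[0,0,30,0,0,0,-1],[0,0,30,0,0,0,-1],[3,25,25,0,0,4,-1],[4,35,25,0,0,4,-1],[4,38,10,0,0,4,-1],[4,38,0,0,0,4,-1],[4,38,0,0,0,4,-1],[4,38,0,0,0,4,-1],[4,38,0,0,0,4,-1],[3,35,0,0,0,4,-1],[3,22,0,0,0,3.4,-1]],
])

```text
time: 4.85
tool_pos: [0.4946, -0.0504, 0.1573]
orientation: [-0.0, 0.708, 0.706, -0.0]
force: [-0.2, -0.3, 0.3]
opening: 0.0244
grasp_force: 59.1
```

```bash
python3 - <<'E'
from h import *
s=sense(); print(s['tool_pos'],s['orientation'],s['force'],s['opening'],s['joint_positions'])
f=save("wrist","pics/w2.png",1.2)
E
```

```text
[ 0.4946195  -0.05043142  0.15733564] [-5.97599667e-05  7.07840130e-01  7.06372665e-01 -6.22238234e-05] [-0.15654277 -0.274516    0.27351219] 0.02439063330679457 [ 0.44350183  0.34289476 -0.47521786  1.99775246  0.20671016  0.8473265
 -0.14778811]
```

View pics/w2.png

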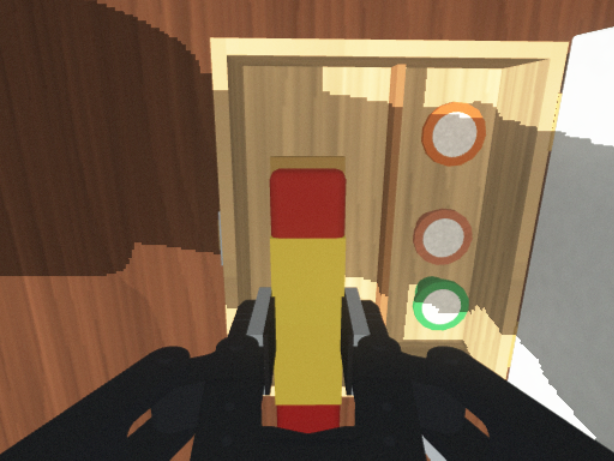

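The wrist view shows the bar held with its label up. The box rim corners are at (211,38) outer and (228,57) inner, with the rim's far end on the right at (570,42) and the front wall's foot near (244,66).

```bash
python3 - <<'E'
from h import *
f=grab_frame("wrist")
for n,u,v,z in [("outer FL rim",211,38,.06),("outer front rim lower",224,290,.06),("inner FL",228,57,.06),("inner front lower",235,290,.06),("far L outer",570,42,.06),("foot",244,66,.006),("foot low",251,270,.006),("barL",270,170,.018+.1573-.0231+.0),("barR",345,170,.152),("divider",390,66,.026),("divider low",378,290,.026)]:
  print(n,np.round(ray(f,u/1.2,v/1.2,z)*1000,1))
im=f["image"].astype(int); 
for r in (80,150,200): print(r,im[r,170:225].sum(1).tolist())
E
```

```text
outer FL rim [445.6  62.6  60. ]
outer front rim lower [443.9 -79.3  60. ]
inner FL [453.8  53.7  60. ]
inner front lower [450.7 -79.2  60. ]
far L outer [630.5  61.3  60. ]
foot [454.   54.6   6. ]
foot low [452.9 -88.4   6. ]
barL [482.8   8.4 152.2]
barR [507.7   8.5 152. ]
divider [545.   52.9  26. ]
divider low [546.  -95.2  26. ]
80 [166, 158, 158, 154, 161, 164, 159, 197, 384, 374, 380, 384, 384, 378, 371, 380, 389, 382, 387, 368, 328, 272, 269, 295, 279, 278, 284, 294, 299, 296, 294, 281, 307, 357, 402, 420, 407, 396, 404, 391, 387, 389, 381, 378, 386, 380, 379, 366, 369, 375, 376, 390, 386, 384, 388]
150 [148, 164, 160, 162, 154, 172, 156, 167, 154, 148, 174, 285, 396, 393, 385, 397, 399, 399, 389, 388, 395, 388, 384, 324, 257, 262, 276, 282, 279, 291, 294, 292, 278, 273, 287, 334, 377, 383, 395, 386, 377, 381, 386, 357, 358, 368, 366, 356, 361, 358, 355, 357, 364, 358, 295]
200 [176, 170, 158, 153, 167, 164, 166, 160, 165, 174, 181, 205, 338, 434, 412, 410, 404, 401, 409, 396, 393, 406, 404, 403, 394, 337, 275, 280, 281, 291, 301, 295, 288, 288, 292, 282, 289, 357, 371, 368, 379, 392, 400, 397, 386, 380, 378, 367, 366, 372, 362, 376, 371, 379, 396]
```

```bash
python3 - <<'E'
from h import *
f=grab_frame("wrist")
for z,l in [(.06,[(178,80),(181,150),(182.3,200)]),(.06,[(190.5,80),(193.5,150),(195.5,200)]),(.006,[(203.3,80),(205.5,150),(207,200)])]:
  P=np.array([ray(f,u,v,z)*1000 for u,v in l]); print(np.round(P,1),np.degrees(np.polyfit(P[:,1],P[:,0],1)[0]))
E
```

```text
[[445.3  32.8  60. ]
 [444.2 -12.4  60. ]
 [442.6 -48.3  60. ]] 1.9140447904362201
[[453.4  32.8  60. ]
 [452.7 -12.4  60. ]
 [452.  -48.3  60. ]] 0.9333322412115415
[[453.4  34.5   6. ]
 [452.5 -21.6   6. ]
 [451.8 -66.2   6. ]] 0.9332073462411362
```

Request:
send_rows([
  [[0,0,-20,0,0,-0.8,-1],[0,0,-20,0,0,0,-1],[0,0,-20,0,0,0,-1],[0,0,-20,0,0,0,-1],[0,0,-20,0,0,0,-1],[0,0,-14,0,0,0,-1],[0,0,-8,0,0,0,-1],[0,0,-4,0,0,0,-1],[0,0,-1,0,0,0,-1],[0,0,0,0,0,0,-1]],
])

```text
time: 6.25
tool_pos: [0.4951, -0.0528, 0.0306]
orientation: [0.0, 0.715, 0.7, 0.0]
force: [-0.2, -0.4, -0.5]
opening: 0.024
grasp_force: 59.2
```

Request:
send_rows([
  [[0,0,-1,0,0,0,-1],[0,0,-1,0,0,0,-1],[0,0,0,0,0,0,-1]],
])

```text
time: 6.62
tool_pos: [0.4951, -0.0528, 0.029]
orientation: [0.0, 0.715, 0.7, -0.0]
force: [-5.9, -0.6, 19.2]
opening: 0.0244
grasp_force: 61.6
```

Request:
send_rows([
  [[0,0,1,0,0,0,-0.2],[0,0,0,0,0,0,-0.15],[0,0,0,0,0,0,-0.15],[0,0,0,0,0,0,-0.15],[0,0,10,0,0,0,-0.15],[0,0,20,0,0,0,-0.15],[0,0,30,0,0,0,-0.15],[0,0,30,0,0,0,-0.15],[0,0,20,0,0,0,-0.15]],
])

```text
time: 7.75
tool_pos: [0.4948, -0.0528, 0.1409]
orientation: [0.0, 0.715, 0.7, 0.0]
force: [0.1, 0.5, -0.2]
opening: 0.0363
grasp_force: 0.0
```

```bash
python3 - <<'E'
from h import *
s=sense(); print(s['tool_pos'],s['orientation'],s['force'],s['opening'],s['joint_positions'])
f=save("wrist","pics/w3.png",1.2)
E
```

```text
[ 0.4948397  -0.05276958  0.14090451] [3.59928524e-04 7.14534886e-01 6.99599711e-01 1.11041076e-04] [ 0.08628919  0.53636116 -0.23318896] 0.03632278174488158 [ 0.43998194  0.36880301 -0.46833103  2.00911507  0.22653319  0.81263743
 -0.1790825 ]
```

View pics/w3.png

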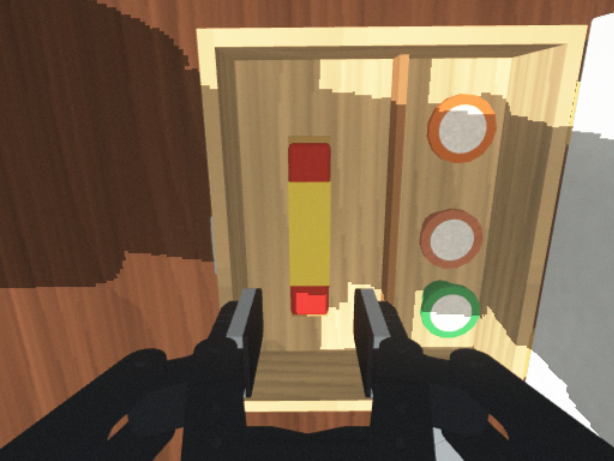

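The bar lies flat in the front compartment at (289–330, 137–315), parallel to the front wall (foot at x≈240), and the pods are untouched. Next I'll turn the tool 90° and push the bar to the wall from behind.

Request:
send_rows([
  [[3,0,0,0,0,10,-0.15],[3,0,0,0,0,10,-0.15],[4,0,0,0,0,10,-0.15],[4,0,0,0,0,10,-0.15],[4,0,0,0,0,10,-0.15],[4,0,0,0,0,10,-0.15],[4,0,0,0,0,10,-0.15],[4,0,0,0,0,10,-0.15],[3,0,0,0,0,10,-0.15],[0,0,0,0,0,0,-0.15],[0,0,0,0,0,0,-0.15]],
])

```text
time: 9.18
tool_pos: [0.5276, -0.0528, 0.1392]
orientation: [-0.0, 0.013, 1.0, -0.0]
force: [-0.1, -0.5, -0.4]
opening: 0.0365
grasp_force: 0.0
```

Request:
send_rows([
  [[0,0,-20,0,0,0.6,-0.15],[0,0,-20,0,0,0,-0.15],[0,0,-20,0,0,0,-0.15],[0,0,-20,0,0,0,-0.15],[0,0,-15,0,0,0,-0.15],[0,0,-10,0,0,0,-0.15],[0,0,-6,0,0,0,-0.15],[0,0,-3,0,0,0,-0.15],[0,0,-1,0,0,0,-0.15],[0,0,0,0,0,0,-0.15]],
])

```text
time: 10.42
tool_pos: [0.528, -0.0528, 0.0245]
orientation: [0.0, 0.005, 1.0, -0.0]
force: [0.5, 0.2, -0.6]
opening: 0.0362
grasp_force: 0.0
```

Request:
send_rows([
  [[-3,0,0,0,0,0,-0.15],[-3,0,0,0,0,0,-0.15],[-3,0,0,0,0,0,-0.15],[-3,0,0,0,0,0,-0.15],[-3,0,0,0,0,0,-0.15],[-3,0,0,0,0,0,-0.15],[-3,0,0,0,0,0,-0.15],[-3,0,0,0,0,0,-0.15],[-3,0,0,0,0,0,-0.15],[-3,0,0,0,0,0,-0.15],[-3,0,0,0,0,0,-0.15],[-2,0,0,0,0,0,-0.15]],
])

```text
time: 11.92
tool_pos: [0.4926, -0.0528, 0.0242]
orientation: [-0.0, 0.005, 1.0, -0.0]
force: [0.6, -0.4, 0.5]
opening: 0.0361
grasp_force: 0.4
```

Request:
send_rows([
  [[-1,0,0,0,0,0,-0.15],[-1,0,0,0,0,0,-0.15],[0,0,0,0,0,0,-0.15]],
])

```text
time: 12.3
tool_pos: [0.4908, -0.0527, 0.0242]
orientation: [-0.0, 0.005, 1.0, -0.0]
force: [-0.3, -0.2, -1.2]
opening: 0.0363
grasp_force: 0.0
```

Request:
send_rows([
  [[-1,0,0,0,0,0,-0.15],[-1,0,0,0,0,0,-0.15],[0,0,0,0,0,0,-0.15]],
])

```text
time: 12.68
tool_pos: [0.4887, -0.0527, 0.0242]
orientation: [-0.0, 0.005, 1.0, -0.0]
force: [-0.6, 0.3, -0.5]
opening: 0.0364
grasp_force: 0.0
```

Request:
send_rows([
  [[-1,0,0,0,0,0,-0.15],[0,0,0,0,0,0,-0.15]],
])

```text
time: 12.92
tool_pos: [0.4883, -0.0528, 0.0244]
orientation: [0.0, 0.005, 1.0, -0.0]
force: [3.2, 0.2, -1.2]
opening: 0.0363
grasp_force: 1.7
```

Contact is starting to build, so I'll press a little more to square the bar up.

Request:
send_rows([
  [[-0.5,0,0,0,0,0,-0.15],[-0.5,0,0,0,0,0,-0.15],[0,0,0,0,0,0,-0.15]],
])

```text
time: 13.3
tool_pos: [0.4882, -0.0528, 0.0247]
orientation: [0.001, 0.005, 1.0, 0.0]
force: [9.2, -0.1, -3.7]
opening: 0.0361
grasp_force: 4.5
```

Request:
send_rows([
  [[2,0,0,0,0,0,-0.15],[6,0,0,0,0,0,-0.15],[0,0,8,0,0,0,-0.15],[0,0,25,0,0,0,-0.15],[0,0,40,0,0,0,-0.3],[0,0,40,0,0,0,-0.5],[-20,0,40,0,0,0,-0.7],[-20,0,40,0,0,0,-1],[-20,0,20,0,0,0,-1],[0,0,0,0,0,0,-1]],
])

```text
time: 14.55
tool_pos: [0.4344, -0.053, 0.2387]
orientation: [0.001, 0.006, 1.0, -0.001]
force: [0.3, -0.1, -0.7]
opening: -0.0
grasp_force: 0.0
```

```bash
python3 - <<'E'
from h import *
s=sense(); print(s['tool_pos'],s['orientation'],s['force'],s['opening'],s['joint_positions'])
f=save("wrist","pics/w4.png",1)
g=save("top","pics/t4.png",1)
a=f["image"]; b=cv2.resize(g["image"][105:225,190:370],(512,342),interpolation=cv2.INTER_CUBIC)
o=np.vstack([a,b])[:,:,::-1]; cv2.imwrite("pics/m4.png",cv2.resize(o,(422,600)) if 0 else np.hstack([a[:,:,::-1][:342,100:480],b[:,:420,::-1]]))
E
```

```text
[ 0.43438774 -0.05303543  0.23865147] [ 8.15852030e-04  5.61562162e-03  9.99982787e-01 -1.49137957e-03] [ 0.31160028 -0.10500758 -0.69512273] -2.021004498049618e-05 [ 0.95034159  0.17552631 -0.97508336  2.0429941   0.17568562  1.00487786
  1.44736956]
```

View pics/m4.png

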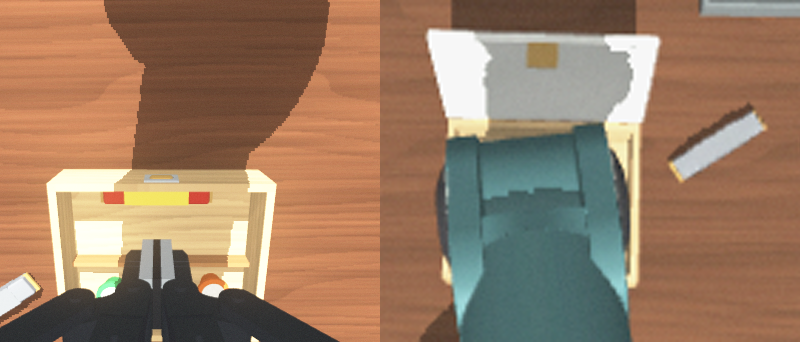

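The bar lies flush along the front wall, its red ends at (113,197) and (199,197), and the pods are in place. The top crop puts the lid's upper edge at about x=0.66. Next I'll compute the lid-closing arc.

```bash
python3 - <<'E'
import numpy as np
H=np.array([626,60.]);r=180
def tcp(d):
    t=np.radians(d); return H+r*np.array([-np.cos(t),np.sin(t)])+10.5*np.array([np.sin(t),np.cos(t)])+[14.5,17]
prev=None
for d in list(range(97,5,-4)):
    p=tcp(d); print(d,np.round(p),None if prev is None else np.round(p-prev)); prev=np.round(p)
E
```

```text
97 [673. 254.] None
93 [660. 256.] [-13.   2.]
89 [648. 257.] [-12.   1.]
85 [635. 257.] [-13.   0.]
81 [623. 256.] [-12.  -1.]
77 [610. 255.] [-13.  -1.]
73 [598. 252.] [-12.  -3.]
69 [586. 249.] [-12.  -3.]
65 [574. 245.] [-12.  -4.]
61 [562. 240.] [-12.  -5.]
57 [551. 234.] [-11.  -6.]
53 [541. 227.] [-10.  -7.]
49 [530. 220.] [-11.  -7.]
45 [521. 212.] [-9. -8.]
41 [512. 203.] [-9. -9.]
37 [503. 194.] [-9. -9.]
33 [495. 184.] [ -8. -10.]
29 [488. 173.] [ -7. -11.]
25 [482. 163.] [ -6. -10.]
21 [476. 151.] [ -6. -12.]
17 [471. 140.] [ -5. -11.]
13 [467. 128.] [ -4. -12.]
9 [464. 116.] [ -3. -12.]
```

Request:
send_rows([
  [[0,0,30,0,0,-9,-1],[0,0,30,0,0,-9,-1],[0,0,30,0,0,-9,-1],[20,0,10,0,0,-9,-1],[35,0,0,0,0,-9,-1],[35,0,0,0,0,-9,-1],[35,0,0,0,0,-9,-1],[35,0,0,0,0,-9,-1],[35,0,0,0,0,-9,-1],[35,0,0,0,0,-9,-1],[35,0,0,0,0,0,-1],[11,0,0,0,0,0,-1]],
])

```text
time: 16.15
tool_pos: [0.7123, -0.0519, 0.3344]
orientation: [-0.001, 0.711, 0.704, -0.001]
force: [-0.3, -0.0, -0.2]
opening: -0.0003
grasp_force: 0.0
```

Request:
send_rows([
  [[0,0,-20,0,0,0,-1],[0,0,-25,0,0,0,-1],[0,0,-25,0,0,0,-1],[0,0,-14,0,0,0,-1],[-8,0,0,0,0,0,-1],[-8,0,0,0,0,0,-1],[-6,0,0,0,0,0,-1],[-6,0,0,0,0,0,-1],[-6,0,0,0,0,0,-1],[-5,0,0,0,0,0,-1],[0,0,0,0,0,0,-1]],
])

```text
time: 17.52
tool_pos: [0.6717, -0.0528, 0.2535]
orientation: [0.0, 0.711, 0.703, -0.0]
force: [-0.5, -0.1, 0.3]
opening: 0.0002
grasp_force: 0.0
```

Request:
send_rows([
  [[-5,0,-2,0,0,0,-1],[-5,0,0,0,0,0,-1],[-5,0,0,0,0,0,-1],[-5,0,0,0,0,0,-1],[-5,0,0,0,0,0,-1],[0,0,0,0,0,0,-1]],
])

```text
time: 18.27
tool_pos: [0.6464, -0.0529, 0.2512]
orientation: [-0.0, 0.711, 0.703, -0.0]
force: [0.2, -0.2, -0.0]
opening: -0.0001
grasp_force: 0.0
```

```bash
python3 - <<'E'
from h import *
f=grab_frame("scene"); g=grab_frame("top")
print(sense()['force'])
cv2.imwrite("pics/m5.png",np.hstack([cv2.resize(f["image"][100:260,190:350,::-1],(400,400)),cv2.resize(g["image"][90:210,190:310,::-1],(400,400))]))
E
```

```text
[-0.29344037 -0.36366839 -1.21233697]
```

View pics/m5.png

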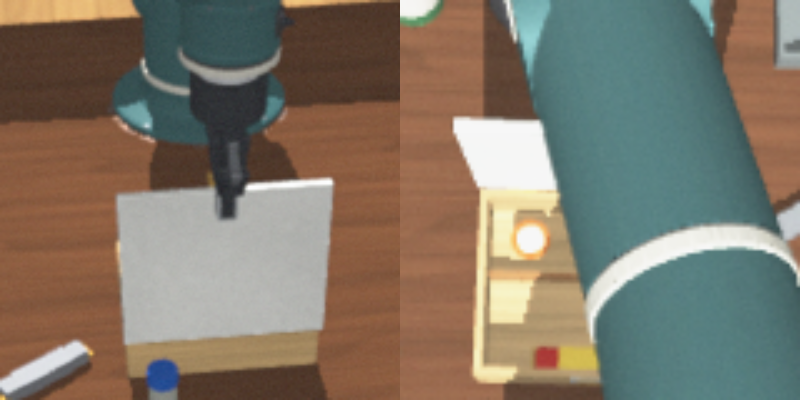

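The scene crop shows the fingertip at (228,210) against the lid's outer face. The top crop shows the lid edge has moved forward to about (453,118), so the lid is following the finger.

Request:
send_rows([
  [[-6,0,0,0,0,0,-1],[-7,0,0,0,0,0,-1],[-6,0,0,0,0,0,-1],[-6,0,-1,0,0,0,-1],[-6,0,-1,0,0,0,-1],[-6,0,-1,0,0,0,-1],[-6,0,-1,0,0,0,-1],[-6,0,-1,0,0,0,-1],[-6,0,-2,0,0,0,-1],[-6,0,-2,0,0,0,-1],[-6,0,-2,0,0,0,-1],[-6,0,-2,0,0,0,-1]],
])

```text
time: 19.88
tool_pos: [0.5734, -0.0527, 0.238]
orientation: [-0.0, 0.711, 0.703, -0.0]
force: [2.7, 0.8, -0.7]
opening: 0.0
grasp_force: 0.8
```

Request:
send_rows([
  [[-6,0,-2,0,0,0,-1],[-6,0,-3,0,0,0,-1],[-6,0,-3,0,0,0,-1],[-5,0,-3,0,0,0,-1],[-5,0,-3,0,0,0,-1],[-5,0,-4,0,0,0,-1],[-5,0,-4,0,0,0,-1],[-5,0,-4,0,0,0,-1],[-5,0,-4,0,0,0,-1],[-5,0,-4,0,0,0,-1]],
])

```text
time: 21.12
tool_pos: [0.5205, -0.0527, 0.2039]
orientation: [-0.0, 0.711, 0.703, -0.0]
force: [1.6, 1.4, 0.5]
opening: -0.0002
grasp_force: 0.6
```

Forces stay small, so I'll continue down the arc.

Request:
send_rows([
  [[-5,0,-5,0,0,0,-1],[-4,0,-4,0,0,0,-1],[-5,0,-5,0,0,0,-1],[-4,0,-4,0,0,0,-1],[-4,0,-5,0,0,0,-1],[-4,0,-5,0,0,0,-1],[-4,0,-5,0,0,0,-1],[-3,0,-6,0,0,0,-1],[-3,0,-5,0,0,0,-1],[-3,0,-5,0,0,0,-1]],
])

```text
time: 22.38
tool_pos: [0.4818, -0.0527, 0.1549]
orientation: [0.0, 0.711, 0.703, -0.0]
force: [1.0, -0.1, 0.4]
opening: 0.0004
grasp_force: 0.4
```

Request:
send_rows([
  [[-3,0,-6,0,0,0,-1],[-3,0,-6,0,0,0,-1],[-3,0,-6,0,0,0,-1],[-2,0,-5,0,0,0,-1],[-2,0,-6,0,0,0,-1],[-2,0,-6,0,0,0,-1],[0,0,0,0,0,0,-1]],
])

```text
time: 23.25
tool_pos: [0.4665, -0.0527, 0.1198]
orientation: [-0.0, 0.711, 0.703, -0.0]
force: [0.3, 0.1, 0.0]
opening: -0.0002
grasp_force: 0.0
```

```bash
python3 - <<'E'
from h import *
f=grab_frame("scene"); g=grab_frame("wrist")
s=sense();print(s['force'],s['tool_pos'],s['joint_positions'])
cv2.imwrite("pics/m6.png",np.hstack([cv2.resize(f["image"][100:260,190:350,::-1],(400,400)),cv2.resize(g["image"][:,:,::-1],(400,300),interpolation=cv2.INTER_AREA).copy() if 0 else cv2.resize(g["image"][:,:,::-1],(400,400))]))
E
```

```text
[ 0.55113952 -0.16640365  0.20427032] [ 0.46683918 -0.05270737  0.12024954] [ 0.65387798  0.41117209 -0.71505533  2.08030872  0.38147666  0.78081149
 -0.30670465]
```

View pics/m6.png

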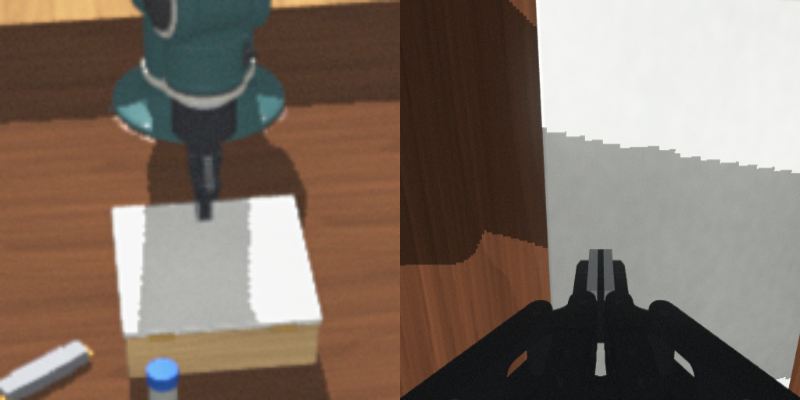

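The scene crop shows the lid nearly down, at roughly 0.2 rad, with the fingertip on its outer face near the front edge at (205,215). I'll shift toward the edge and press.

Request:
send_rows([
  [[0,0,6,0,0,0,-1],[-10,0,4,0,0,0,-1],[-9,0,0,0,0,0,-1],[0,0,-6,0,0,0,-1],[0,0,-4,0,0,0,-1],[0,0,-4,0,0,0,-1],[0,0,-4,0,0,0,-1],[0,0,-4,0,0,0,-1],[0,0,-3,0,0,0,-1],[0,0,-3,0,0,0,-1],[0,0,0,0,0,0,-1]],
])

```text
time: 24.72
tool_pos: [0.4479, -0.0527, 0.1021]
orientation: [-0.0, 0.711, 0.703, -0.0]
force: [0.3, 0.2, -0.0]
opening: 0.0002
grasp_force: 0.0
```

Request:
send_rows([
  [[0,0,-2,0,0,0,-1],[0,0,-2,0,0,0,-1],[0,0,-1,0,0,0,-1],[0,0,0,0,0,0,-1]],
])

```text
time: 25.22
tool_pos: [0.4478, -0.0527, 0.0972]
orientation: [-0.0, 0.711, 0.703, -0.0]
force: [-0.5, -0.5, 0.3]
opening: -0.0001
grasp_force: 0.0
```

Request:
send_rows([
  [[0,0,-1,0,0,0,-1],[0,0,-1,0,0,0,-1],[0,0,-1,0,0,0,-1],[0,0,0,0,0,0,-1]],
])

```text
time: 25.72
tool_pos: [0.4477, -0.0527, 0.0945]
orientation: [0.0, 0.711, 0.703, -0.0]
force: [-6.1, -0.3, 11.6]
opening: 0.0001
grasp_force: 6.2
```

Request:
send_rows([
  [[0,0,-1,0,0,0,-1],[0,0,-1,0,0,0,-1],[0,0,0,0,0,0,-1]],
])

```text
time: 26.1
tool_pos: [0.4475, -0.0527, 0.0923]
orientation: [-0.0, 0.711, 0.703, -0.0]
force: [-4.0, 0.8, 5.8]
opening: -0.0
grasp_force: 2.6
```

Request:
send_rows([
  [[0,0,-1,0,0,0,-1],[0,0,-1,0,0,0,-1],[0,0,0,0,0,0,-1]],
])

```text
time: 26.48
tool_pos: [0.4478, -0.0527, 0.0902]
orientation: [-0.0, 0.711, 0.703, -0.0]
force: [-0.0, 0.1, 0.4]
opening: 0.0001
grasp_force: 0.0
```

Request:
send_rows([
  [[0,0,-1,0,0,0,-1],[0,0,-1,0,0,0,-1],[0,0,0,0,0,0,-1]],
])

```text
time: 26.85
tool_pos: [0.448, -0.0527, 0.0882]
orientation: [-0.0, 0.711, 0.703, 0.0]
force: [-0.4, -0.8, 0.3]
opening: -0.0001
grasp_force: 0.0
```

Request:
send_rows([
  [[0,0,-1,0,0,0,-1],[0,0,-1,0,0,0,-1],[0,0,0,0,0,0,-1]],
])

```text
time: 27.22
tool_pos: [0.4481, -0.0527, 0.087]
orientation: [0.0, 0.711, 0.703, -0.0]
force: [-8.6, 0.8, 27.4]
opening: -0.0002
grasp_force: 13.8
```

The lid hit a hard stop at the expected shut height (TCP 0.087). I'll retract and check.

Request:
send_rows([
  [[0,0,3,0,0,0,-1],[0,0,15,0,0,0,-1],[0,0,35,0,0,0,-1],[0,0,40,0,0,0,-1],[0,0,40,0,0,0,-1],[-10,-40,20,0,0,0,-1],[-10,-45,0,0,0,0,-1],[-10,-45,0,0,0,0,-1],[-10,-45,0,0,0,0,-1],[0,-45,0,0,0,0,-1],[0,-20,0,0,0,0,-1],[0,0,0,0,0,0,-1]],
])

```text
time: 28.72
tool_pos: [0.4078, -0.2933, 0.2395]
orientation: [-0.0, 0.711, 0.703, 0.0]
force: [-0.2, -0.0, -0.4]
opening: -0.0004
grasp_force: 0.0
```

```bash
python3 - <<'E'
from h import *
f=grab_frame("scene"); g=grab_frame("top")
s=sense();print(s['force'],s['tool_pos'],s['time'])
cv2.imwrite("pics/m7.png",np.hstack([cv2.resize(f["image"][110:310,170:430,::-1],(400,308)),cv2.resize(g["image"][90:240,80:275,::-1],(400,308))]))
# predicted shut lid corners vs lid mask
im=g["image"].astype(int); m=((im.min(2)>110)&(im.max(2)-im.min(2)<25)).astype(np.uint8); m[:130]=0;m[225:]=0;m[:,:195]=0;m[:,:]*=1;m[:,300:]=0
c=max(cv2.findContours(m,0,1)[0],key=cv2.contourArea)
P=np.array([ray(g,u,v,.0705)[:2] for u,v in c[:,0]],np.float32)*1000; print(cv2.minAreaRect(P))
print(np.round(cv2.boxPoints(cv2.minAreaRect(P))))
E
```

```text
[ 0.76262694 -0.0554573   1.51715523] [ 0.40816502 -0.29160185  0.23953372] 28.825
((529.5204467773438, -51.47663879394531), (226.35691833496094, 199.7740020751953), 89.29779052734375)
[[ 428. -163.]
 [ 628. -166.]
 [ 631.   60.]
 [ 431.   63.]]
```

View pics/m7.png

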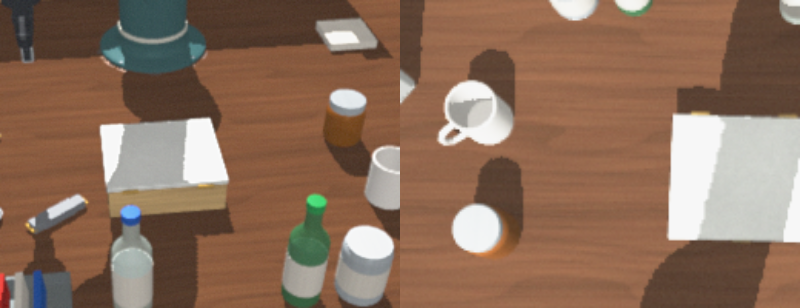

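The scene crop shows the lid shut flat on the box at (163,155). The measured lid outline is 226 x 200 mm at the shut height, and the jar and mug are unmoved in the top crop.

```bash
python3 -c "
from station import *
print(hand_in())"
```

```text
the job is handed in; nothing more can be done
None
```

The wafer bar lies flat in the front compartment, label up and flush against the front wall; the lid was lowered gently and pressed down to a hard stop at its shut height, and the job was handed in at about 29 s of the 72 s allowed.

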